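# Clamp a spare eyepiece in a slip-clutch lens vise

## Task

Stand the black eyepiece upright in the small lens vise, between its V-block and its sliding jaw, and let go of it. Then close the jaw by turning the vise's round knob clockwise (seen from above) until the knob's drag clutch first slips, and stop there: the eyepiece must end firmly clamped, but turning on well past the first slip locks the clutch and overloads the eyepiece. Let go of the knob and leave the other things on the bench where they are.

Things in the scene. Friction and masses are not known exactly. Their poses are not given: they have to be found in the camera images.
- eyepiece_center (a point): The loose black microscope eyepiece, standing upright on the bench: a round body 38 mm in diameter and 52 mm tall, about 0.09 kg, waisted to look at but a plain cylinder to the touch. The point is at its centre, 26 mm above its underside; z is its axis, up. Held by its upper half, it can be set into the vise with the fingers either along or across the vise.
- vise: The lens vise, bolted down: grey base plate 180 x 70 x 12 mm with aluminium parts. Origin on the bench, 10 mm towards the knob from the plate's centre; x runs along the plate from the V-block (-x end, nearer the robot) to the knob (+x end), z up. The V-block is an upright 120 degree V, open to +x, 42 mm wide; the jaw faces it. Both are 30 mm high over the bench; both y sides are open.
- vise_nest (a point): Fixed point on the top of the vise's base plate (12 mm above the bench), at vise x = -55 mm, y = 0: where the eyepiece's axis stands when seated in the V-block. Set the eyepiece down about 3 mm further to vise +x than this, underside on the plate; the jaw then pushes it home. Axes as the vise's.
- knob_grip (a point): Fixed point on the vertical axis of the round black knurled knob, at vise x = +50 mm, 63 mm above the bench: the height to grip it at. The knob is 36 mm in diameter, 46 to 76 mm above the bench, over a housing 50 x 52 mm whose top is at 36 mm. The knob keeps its height; a grip of 20 to 40 N does not slip on it. This point does not turn with the knob. Axes as the vise's.
- jaw_way (a point): Fixed point half-way along the range in which the sliding jaw's flat rubber face (28 mm wide, 16 mm tall, looking to vise -x) can start: 27.4 mm to vise +x of the nest, 21.5 mm above the bench. The face starts anywhere within 3 mm either side of it, so the opening is 6 to 11 mm wider than the eyepiece; the jaw itself is not measured. It travels along vise x and stays where it is left.
- knob_top (a point): Fixed point, centre of the knob's top. Clockwise from above closes the jaw, 5 mm per rad: 1.2 to 2.3 rad, in 1 to 3 grasps, bring it to the eyepiece. Turning takes a steady 0.16 N m; on the eyepiece this rises by 0.11 N m within 0.2 rad (jaw then about 22 N) and stays there while the clutch slips. After about 0.5 rad of slip it locks and overloads the eyepiece. Let go, the jaw keeps its force.
- lane (a point): Fixed point in free air 0.30 m over the lane where the work lies, x ahead of the robot. To its right, between robot and work, stands a tall covered microscope (fixed; about 300 x 250 mm, centre 150 mm nearer and 240 mm to the right of this point, up to 0.58 m high): pass high over it. To the left is the wall, 0.10 m or more from the work, with a socket box 55 mm deep on it, 0.17 to 0.25 m up.
There are look-alikes about, which are no part of the job. Leave any purple look-alike of the part that bears eyepiece_center alone.

How it is judged:
On the way, in this order (a step that is already met when the one before it is completed fails the run):
1. the eyepiece stands upright in the vise between V-block and jaw, let go, not yet clamped (horizontal distance between eyepiece_center and vise_nest below 0.014 m and z of eyepiece_center in the frame of vise below 0.042 m and angle between eyepiece_center's own z axis and vertical below 0.1 rad and contact force between the fingers and eyepiece below 0.1 N), for 0.2 s.
2. the jaw bears on the eyepiece with the force of the slipping clutch (more than 14 N) (contact force between vise_jaw and eyepiece above 14 N), for 0.2 s.
At the end, for the whole second after the job is handed in: The eyepiece stands upright (within 3.4 degrees) on the vise's plate, seated in the V-block within 3 mm, at rest and released, and the jaw presses on it with 12 to 30 N, as the clutch sets it at its first slip (contact force between vise_jaw and eyepiece between 12 and 30 N and horizontal distance between eyepiece_center and vise_nest below 0.003 m and z of eyepiece_center in the frame of vise below 0.042 m and angle between eyepiece_center's own z axis and vertical below 0.06 rad and linear speed of eyepiece below 0.01 m/s); the robot touches nothing.
It fails at once if the jaw overloads the eyepiece (more than 32 N): the knob was turned on until the clutch locked (contact force between vise_jaw and eyepiece above 32 N).
It fails at once if a bystander is shifted by more than 30 mm (distance of any of objective_case, oil_bottle, vial, petri, tweezers from where it was at the start of the episode above 0.03 m).
It also fails if it takes over 72 s, if anything falls off the work surface, if the arm or the gripper's body presses on something with over 40 N, if the wrist force passes 120 N, or if a joint passes its speed limit or range.

## Robot

A 6-joint arm with a two-finger parallel gripper is mounted at the origin on the work surface; the furniture and walls round the work are solid. World frame = base frame: x ahead of the robot, y to its left, z up, the work surface at z = 0. Lengths are in m, angles in rad, forces in N, time in s.
With the tool pointing down it reaches from about 0.425 to 0.95 m from the base axis. Payload 3.5 kg.
Tool frame: the origin (TCP) lies at the very end of the fingers, on their centre line; the grasp point (between the pads) lies 19 mm behind it (grip_depth is the distance from the TCP to the grasp point, in m); x points along the fingers, z is the direction in which the jaws open and shut, and the axes are right-handed (so a half turn about x gives the same grasp; the last joint's range is limited). The gripper opens to 85 mm and grips with 20 to 120 N. Pads are 22 mm wide; open, the fingers measure 114 mm over their backs; the gripper's body (76 mm by 85 mm) begins 54 mm behind the grasp point. The pads swing forward as they close: fully open they stand 13 mm farther back than shut.
Start: joints at [-1.496, 0.286, 1.577, -0, 1.279, -0.15], TCP at [0.15, -0.658, 0.231] pointing down, gripper open.
Joint ranges: [-2.77, 2.77], [-0.9, 2.22], [0.21, 2.48], [-1.53, 4.67], [0.24, 2.81], [-2.84, 2.84]. Speed limits (rad/s): [2.79, 2.79, 3.14, 3.14, 3.14, 3.14].

## Interface

Orientations are given as a unit quaternion [x, y, z, w].
In Python, from plant import get_state, read_camera, calibration, sign_off, recognise, grip_depth gives the robot as it stands. The module is installed in compiled form; this text tells all that it offers.
- The arm moves only by the tool servo_tool, never from a script. Its argument "deltas" is a list that holds one entry, the list of rows, each a list of 4 numbers: the shift along the world's x, y, z scaled (see below), then the turn about the world's z scaled (see below). In form: [[[tx, ty, tz, spin], ...]]. A call has exactly 5 rows; each row is the pose to reach, as a shift and turn from the pose commanded when the call began; what a row does not reach only later rows make up. The controller multiplies each number of a shift by 10 cm and each number of a turn by 90 degrees. A row lasts 1/10 s, in which the tool goes at most 50 mm and 8.59 degrees, less where a joint would pass 70% of its speed; a pose out of reach is approached as far as the arm can. A call with a number of a shift or a turn outside -1 to 1 is refused whole. A call with a gripper value outside its range is refused whole. "claw" is the gripper's target within -1 to 1 (fully open at 1, half-way at 0, shut at -1), set as the call begins (left out, the last holds). The fingers move at their own pace and stop on an object; "force" is the grip in N (left out, the last holds). Time passes only in rows, so rows that repeat a pose let the fingers close, or fill a call up. It gives the time, the measured TCP pose, the force and the opening at its end, in the units of the state.
- get_state(): the state, without advancing time (a new reading comes with each control period).
- read_camera(name): name is "scene" or "top" or "wrist"; returns the picture (384x512x3 uint8, blue, green, red); there is no depth.
- calibration(name): a dict with "intrinsics" (3x3 intrinsics, pixels), "R" (3x3) and "t" (3): a world point X has camera coordinates R X + t; the wrist camera has in their place "T_tool_cam" (4x4, takes a point from camera to tool coordinates, whose origin is the TCP and whose axes are the tool frame's). Camera axes: x right, y down, z forward; pixel columns grow to the right and rows downward; lengths in m; the calibration is good to about 2 mm. A picture is of the moment at which its call begins: read the wrist's pose just before it. calibration takes no time and is no camera call.
- sign_off(): hands the job in, once; it reports no verdict.
Trained networks look in the newest picture that a camera, given by its name, has taken for a name from the list of things; names that differ only in an ending like _2 or _b are one class to them, and where a whole thing is asked for, a point or a joint stands for the part that bears it (a point fixed in the world has none). Each returns a list of dicts, best first, with "p" (0 to 1); they miss things now and then, are a little off and sometimes report something else, mostly with a low value. They report only what shows in the picture. A call takes as long as a camera call. They do not tell look-alikes from the thing itself.
- recognise(camera, query): "at" ([x, y, z] in m, in world coordinates, good to about 4 mm: the middle of the surface that is visible of it).
The state is a dict: "time": time; "qpos": joint angles; "dq": joint speeds; "joint_efforts": joint torques, N m; "eef_pos": TCP position; "tcp_rot": TCP orientation; "contact_force": force on the tool from outside, world axes, zero at the start; "wrist_torque": the same for the moment, N m; "opening": opening from 0.0 (shut) to 1.0 (fully open).
Only numpy, scipy, OpenCV 4.12 (cv2) and the standard library are available. Lean on these libraries where they do the work, as an engineer would, in place of code of your own. Each camera call takes 0.05 s, during which the arm holds its last target. There are 200 camera calls.

## Working session

There is one attempt and no reset: what is moved stays moved. The work goes in short steps, Python scripts to look and compute and a tool call to move; the robot and the scene stay as the last step left them, time stands still between calls to the robot, and variables do not carry over. Pictures are saved under pics/ and viewed, about 8 in all and at most 12, crops included, and the job is handed in when it is done.

Besides the shell and the picture viewer there is one more tool, called after "Request:" as name(argument=value, ...), one argument or row to a line, values as JSON. servo_tool: Moves the arm, as the interface text tells. Its arguments: {"type":"object","properties":{"deltas":{"type":"array"},"claw":{"type":"number"},"force":{"type":"number"}},"required":["deltas"]}

```bash
mkdir -p pics; cat > h.py <<'E'
import numpy as np, cv2
from plant import *
def proj(cam,X):
    c=calibration(cam); p=np.array(c["R"])@np.array(X)+np.array(c["t"]); q=np.array(c["intrinsics"])@p; return q[:2]/q[2]
def ray(cam,uv,z):
    c=calibration(cam); R=np.array(c["R"]); t=np.array(c["t"])
    o=-R.T@t; d=R.T@np.linalg.inv(np.array(c["intrinsics"]))@np.array([uv[0],uv[1],1.]); return o+d*(z-o[2])/d[2]
def wcam():
    from scipy.spatial.transform import Rotation as Ro
    s=get_state(); T=np.eye(4); T[:3,:3]=Ro.from_quat(s["tcp_rot"]).as_matrix(); T[:3,3]=s["eef_pos"]
    c=calibration("wrist"); return np.array(c["intrinsics"]),T@np.array(c["T_tool_cam"])
def wray(uv,z,KT):
    K,T=KT; d=T[:3,:3]@np.linalg.inv(K)@np.array([uv[0],uv[1],1.]); o=T[:3,3]; return o+d*(z-o[2])/d[2]
def wproj(X,KT):
    K,T=KT; p=T[:3,:3].T@(np.array(X)-T[:3,3]); q=K@p; return q[:2]/q[2]
E
python3 - <<'E'
from h import *
a=read_camera("scene"); b=read_camera("top")
cv2.imwrite("pics/scene.png",a);cv2.imwrite("pics/top.png",b)
for cam in("scene","top"):
  for q in("eyepiece_center","vise","knob_top"):
    for r in recognise(cam,q)[:4]: print(cam,q,np.round(r["at"],3),round(r["p"],2),np.round(proj(cam,r["at"])))
print(grip_depth,get_state())
E
```

```text
scene eyepiece_center [0.392 0.199 0.04 ] 0.82 [266. 250.]
scene eyepiece_center [0.362 0.281 0.043] 0.58 [243. 265.]
scene vise [0.55  0.142 0.023] 0.92 [254. 222.]
scene knob_top [0.552 0.142 0.021] 0.58 [253. 222.]
top eyepiece_center [0.374 0.272 0.05 ] 0.75 [224. 222.]
top eyepiece_center [0.21  0.332 0.049] 0.73 [200. 287.]
top eyepiece_center [0.398 0.194 0.05 ] 0.52 [255. 213.]
top vise [0.553 0.142 0.012] 0.65 [274. 158.]
top knob_top [0.557 0.14  0.009] 0.89 [274. 157.]
0.0187 {'time': 0.4, 'qpos': array([-1.49602625e+00,  2.86446208e-01,  1.57688911e+00, -1.67529345e-05,
        1.27863565e+00, -1.50014161e-01]), 'dq': array([ 0.00045405, -0.00031449, -0.00150013,  0.00156208,  0.00031206,
       -0.00089498]), 'joint_efforts': array([-3.31431863e-06, -4.05289578e+01, -2.92354810e+01, -1.06254708e-04,
        2.02736846e-03, -4.52324002e-06]), 'eef_pos': array([ 0.15046241, -0.65790819,  0.23112476]), 'tcp_rot': array([ 0.44086037,  0.55301932, -0.44067195,  0.55282909]), 'contact_force': array([ 0.78101348, -0.03070919, -0.24029112]), 'wrist_torque': array([ 0.03514183,  0.01320802, -0.02746293]), 'opening': 0.997420339341604}
```

```bash
python3 - <<'E'
import cv2,numpy as np
a=cv2.imread("pics/scene.png");b=cv2.imread("pics/top.png")
cv2.imwrite("pics/m.png",np.hstack([cv2.resize(a[150:350,180:360],None,fx=2.2,fy=2.2,interpolation=2),cv2.resize(b[110:310,160:340],None,fx=2.2,fy=2.2,interpolation=2)]))
E
```

```text
(no output)
```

View pics/m.png

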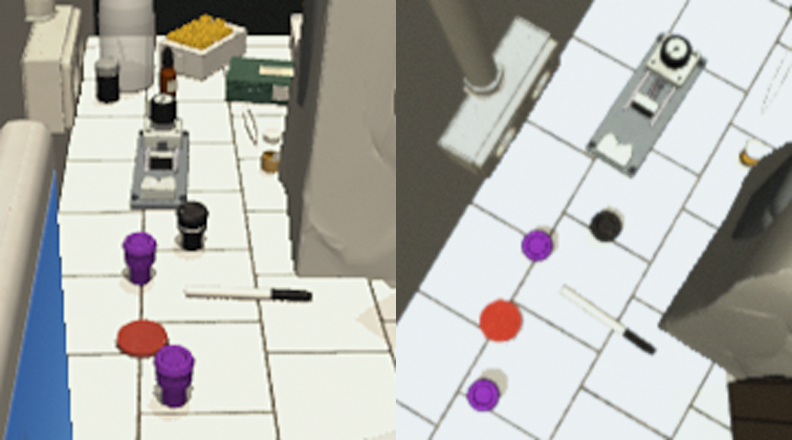

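View pics/scene.png

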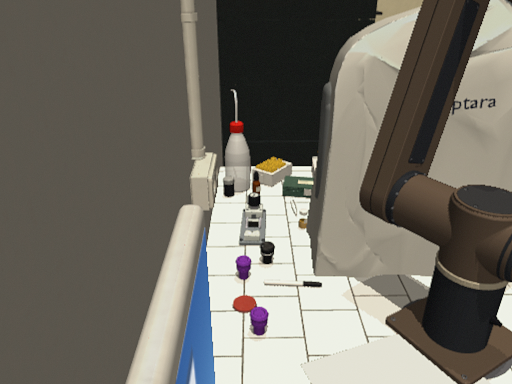

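The black eyepiece is at scene (266,250) / top (255,213). The two purple look-alikes are at scene (243,265) and (259,320). The black cap at scene (229,187) stands by the bottle. The black one just in front of the vise is the one meant, since it is black and 38×52 mm. The vise is at scene (253,225).

```bash
python3 - <<'E'
from h import *
f=lambda u,v:((u-396)/2.2+160,v/2.2+110)
for n,uv,z in(("knob",(676,50),.076),("c1",(587,153),.012),("c2",(630,175),.012),("c3",(706,63),.012),("eye",(606,225),.052),("box",(440,150),.25),("box2",(500,175),.25),("boxfront",(558,35),.25),("boxf2",(482,172),.17),("mic",(660,325),.1),("mic2",(792,140),.5),("mic3",(660,325),.5)):
  print(n,np.round(ray("top",f(*uv),z),3))
E
```

```text
knob [0.605 0.109 0.076]
c1 [0.493 0.215 0.012]
c2 [0.465 0.162 0.012]
c3 [0.608 0.066 0.012]
eye [0.399 0.192 0.052]
box [0.448 0.357 0.25 ]
box2 [0.423 0.297 0.25 ]
boxfront [0.566 0.242 0.25 ]
boxf2 [0.44  0.325 0.17 ]
mic [0.282 0.133 0.1  ]
mic2 [0.405 0.06  0.5  ]
mic3 [0.272 0.158 0.5  ]
```

View pics/top.png

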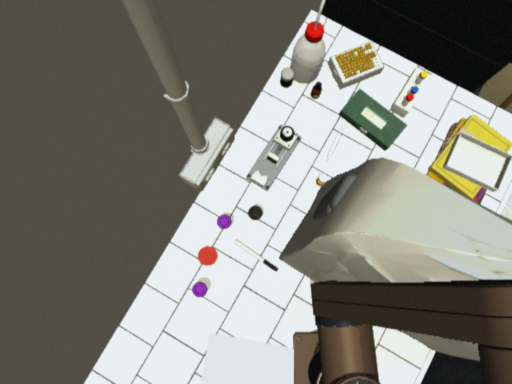

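```bash
python3 - <<'E'
from h import *
from scipy.spatial.transform import Rotation as Ro
s=get_state();R=Ro.from_quat(s["tcp_rot"]).as_matrix();print(R.round(3)); z=R[:,2];print(np.arctan2(z[1],z[0]))
print(calibration("wrist")["T_tool_cam"],calibration("wrist")["intrinsics"])
for n in ("lane","jaw_way","knob_grip"): print(n,recognise("top",n)[:1])
E
```

```text
[[-0.     0.975  0.223]
 [ 0.     0.223 -0.975]
 [-1.     0.    -0.   ]]
-1.346007256972365
[[-1.83708984e-04 -3.23940053e-01  9.46077591e-01 -1.43100897e-01]
 [-6.26219869e-04 -9.46077384e-01 -3.23940104e-01  8.33651710e-02]
 [ 9.99999787e-01 -6.51963293e-04 -2.90547827e-05 -1.50582317e-04]
 [ 0.00000000e+00  0.00000000e+00  0.00000000e+00  1.00000000e+00]] [[299.20657461   0.         264.19151171]
 [  0.         299.20657461 192.29716683]
 [  0.           0.           1.        ]]Traceback (most recent call last):
  File "<stdin>", line 5, in <module>
ValueError: it knows: eyepiece_center, jaw_way, knob_grip, knob_top, vise, vise_nest
```

Request:
servo_tool(
  deltas=[
    [[0.2, 0, 0.4, 0], [0.4, 0, 0.7, 0], [0.6, 0.1, 1, 0], [0.8, 0.2, 1, 0.05], [0.8, 0.2, 1, 0.1]],
  ],
  claw=1,
)

```text
time: 0.9
eef_pos: [0.2332, -0.6374, 0.3339]
tcp_rot: [0.394, 0.586, -0.395, 0.588]
contact_force: [0.1, 0.1, -0.9]
opening: 1.0
```

Request:
servo_tool(
  deltas=[
    [[0.2, 0.2, 0.2, 0.04], [0.4, 0.4, 0.4, 0.08], [0.6, 0.6, 0.6, 0.12], [0.8, 0.8, 0.8, 0.16], [1, 1, 1, 0.2]],
  ],
)

```text
time: 1.4
eef_pos: [0.3312, -0.537, 0.4322]
tcp_rot: [0.299, 0.641, -0.299, 0.641]
contact_force: [-0.1, -0.2, -0.0]
opening: 0.996
```

Request:
servo_tool(
  deltas=[
    [[0.2, 0.2, 0.2, 0.04], [0.4, 0.4, 0.4, 0.08], [0.6, 0.6, 0.6, 0.12], [0.8, 0.8, 0.8, 0.16], [1, 1, 1, 0.2]],
  ],
)

```text
time: 1.9
eef_pos: [0.4311, -0.437, 0.5323]
tcp_rot: [0.195, 0.68, -0.195, 0.68]
contact_force: [-0.2, 0.3, -0.3]
opening: 0.997
```

Request:
servo_tool(
  deltas=[
    [[0.2, 0.2, 0.2, 0.04], [0.4, 0.4, 0.4, 0.08], [0.6, 0.6, 0.6, 0.12], [0.8, 0.8, 0.8, 0.16], [1, 1, 1, 0.2]],
  ],
)

```text
time: 2.4
eef_pos: [0.5311, -0.337, 0.6323]
tcp_rot: [0.086, 0.702, -0.086, 0.702]
contact_force: [-0.0, -0.3, -0.1]
opening: 0.994
```

Request:
servo_tool(
  deltas=[
    [[0, 0.2, 0.2, 0.04], [0, 0.4, 0.4, 0.08], [0, 0.6, 0.5, 0.12], [0, 0.8, 0.5, 0.16], [0, 1, 0.5, 0.2]],
  ],
)

```text
time: 2.9
eef_pos: [0.5304, -0.2371, 0.6821]
tcp_rot: [-0.025, 0.706, 0.025, 0.707]
contact_force: [0.2, 0.2, -0.2]
opening: 1.0
```

Request:
servo_tool(
  deltas=[
    [[0, 0.2, 0, 0.04], [0, 0.4, 0, 0.08], [0, 0.6, 0, 0.12], [0, 0.8, 0, 0.16], [0, 1, 0, 0.2]],
  ],
)

```text
time: 3.4
eef_pos: [0.5303, -0.1371, 0.6815]
tcp_rot: [-0.135, 0.694, 0.135, 0.694]
contact_force: [0.8, -0.2, 1.0]
opening: 0.999
```

Request:
servo_tool(
  deltas=[
    [[0, 0.2, 0, 0.04], [0, 0.4, 0, 0.08], [0, 0.6, 0, 0.12], [0, 0.8, 0, 0.16], [0, 1, 0, 0.2]],
  ],
)

```text
time: 3.9
eef_pos: [0.5303, -0.0371, 0.6815]
tcp_rot: [-0.242, 0.664, 0.242, 0.665]
contact_force: [0.5, 0.1, -0.5]
opening: 0.999
```

Request:
servo_tool(
  deltas=[
    [[0, 0.2, 0, 0.04], [0, 0.4, 0, 0.08], [0, 0.6, 0, 0.12], [0, 0.8, 0, 0.16], [0, 1, 0, 0.2]],
  ],
)

```text
time: 4.4
eef_pos: [0.5303, 0.0628, 0.6816]
tcp_rot: [-0.343, 0.618, 0.343, 0.619]
contact_force: [0.3, -0.7, -0.2]
opening: 1.003
```

Request:
servo_tool(
  deltas=[
    [[-0.1, 0.2, -0.2, 0], [-0.2, 0.4, -0.4, 0], [-0.3, 0.6, -0.6, 0], [-0.4, 0.8, -0.8, 0], [-0.5, 0.9, -1, 0]],
  ],
)

```text
time: 4.9
eef_pos: [0.4797, 0.1533, 0.5806]
tcp_rot: [-0.343, 0.618, 0.343, 0.619]
contact_force: [0.2, 0.2, 0.7]
opening: 1.002
```

Request:
servo_tool(
  deltas=[
    [[0, 0, -0.2, 0], [0, 0, -0.4, 0], [0, 0, -0.6, 0], [0, 0, -0.8, 0], [0, 0, -1, 0]],
  ],
)

```text
time: 5.4
eef_pos: [0.4803, 0.152, 0.4806]
tcp_rot: [-0.342, 0.619, 0.342, 0.619]
contact_force: [-0.2, -0.2, -0.1]
opening: 1.001
```

Request:
servo_tool(
  deltas=[
    [[0, 0, -0.2, 0], [0, 0, -0.4, 0], [0, 0, -0.6, 0], [0, 0, -0.8, 0], [0, 0, -1, 0]],
  ],
)

```text
time: 5.9
eef_pos: [0.4803, 0.152, 0.3806]
tcp_rot: [-0.342, 0.619, 0.342, 0.619]
contact_force: [0.4, -0.2, 0.8]
opening: 1.002
```

```bash
python3 - <<'E'
from h import *
print(get_state()["qpos"].round(2))
K=wcam(); a=read_camera("wrist"); 
for q in("eyepiece_center","vise","knob_top","vise_nest","knob_grip","jaw_way"):
    for r in recognise("wrist",q)[:3]: print(q,np.round(r["at"],3),round(r["p"],2),np.round(wproj(r["at"],K)))
cv2.imwrite("pics/w1.png",cv2.resize(a,(768,576),interpolation=2)); np.savez("w1.npz",K=K[0],T=K[1])
E
```

```text
[ 0.1  -0.18  1.79  0.    1.53 -0.91]
eyepiece_center [0.381 0.273 0.051] 0.98 [299.  41.]
eyepiece_center [0.4   0.196 0.051] 0.74 [261.  84.]
vise [0.548 0.146 0.013] 0.58 [281. 175.]
knob_top [0.552 0.147 0.012] 0.69 [283. 177.]
vise_nest [0.55  0.144 0.017] 0.84 [281. 178.]
knob_grip [0.551 0.145 0.015] 0.73 [282. 178.]
jaw_way [0.554 0.146 0.014] 0.88 [283. 178.]
```

View pics/w1.png

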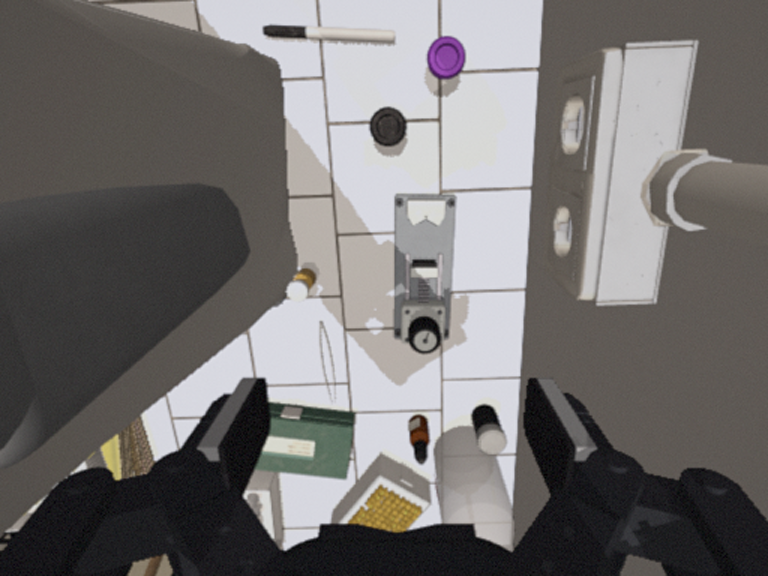

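```bash
python3 - <<'E'
from h import *
d=np.load("w1.npz");K=(d["K"],d["T"])
P={}
for n,uv,z in(("eye",(388,127),.052),("A",(396,195),.012),("B",(456,195),.012),("C",(397,338),.012),("D",(449,338),.012),("knob",(424,335),.076)):
  P[n]=wray((uv[0]/1.5,uv[1]/1.5),z,K); print(n,P[n].round(4))
for a,b in("AC","BD"): v=P[b]-P[a]; print(np.linalg.norm(v),np.arctan2(v[1],v[0]))
m=(P["A"]+P["B"])/2; v=P["knob"]-m; print(np.hypot(*v[:2]),np.arctan2(v[1],v[0]))
E
```

```text
eye [0.3996 0.1933 0.052 ]
A [0.4644 0.1619 0.012 ]
B [0.5004 0.2191 0.012 ]
C [0.615  0.0688 0.012 ]
D [0.6497 0.124  0.012 ]
knob [0.6018 0.1117 0.076 ]
0.17705812915980448 -0.5542941636837733
0.17708501412313515 -0.5672708390517236
0.1431234169165042 -0.5833918901677095
```

The black eyepiece is at (388,127) in the wrist picture, with a purple one at (446,57), which I leave alone. The vise plate spans (396–456, 195–340), the knob top is at (424,335), the V-block at (426,212) and the jaw at about (424,268).

Request:
servo_tool(
  deltas=[
    [[-0.16, 0.08, -0.2, 0], [-0.32, 0.16, -0.4, 0], [-0.48, 0.24, -0.6, 0], [-0.64, 0.33, -0.8, 0], [-0.8, 0.41, -1, 0]],
  ],
)

```text
time: 6.75
eef_pos: [0.4005, 0.1934, 0.282]
tcp_rot: [-0.342, 0.618, 0.342, 0.62]
contact_force: [-0.3, 0.6, 0.8]
opening: 1.0
```

Request:
servo_tool(
  deltas=[
    [[0, 0, -0.25, 0], [0, 0, -0.5, 0], [0, 0, -0.75, 0], [0, 0, -1, 0], [0, 0, -1, 0]],
  ],
)

```text
time: 7.25
eef_pos: [0.3988, 0.1926, 0.1788]
tcp_rot: [-0.342, 0.621, 0.343, 0.617]
contact_force: [-0.8, -0.0, -0.5]
opening: 1.003
```

```bash
python3 - <<'E'
from h import *
s=get_state();print(s["eef_pos"],s["qpos"].round(2))
K=wcam(); a=read_camera("wrist"); 
for q in("eyepiece_center",):
    for r in recognise("wrist",q)[:3]: print(q,np.round(r["at"],3),round(r["p"],2),np.round(wproj(r["at"],K)))
cv2.imwrite("pics/w2.png",a); np.savez("w2.npz",K=K[0],T=K[1])
print(wproj(s["eef_pos"]*[1,1,0]+[0,0,.052],K))
E
```

```text
[0.39875517 0.19259503 0.17882041] [ 0.22 -0.19  2.17 -0.    1.17 -0.79]
eyepiece_center [0.379 0.27  0.049] 0.94 [326. 122.]
eyepiece_center [0.394 0.198 0.05 ] 0.93 [267. 177.]
[264.83329127 184.00004427]
```

View pics/w2.png

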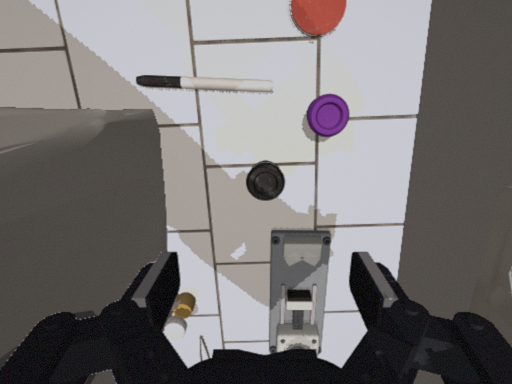

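The black eyepiece is at (266,181), almost exactly under the grasp axis, which projects to (265,184). The purple one at (328,115) is clear of the finger path.

```bash
python3 - <<'E'
from h import *
d=np.load("w2.npz");K=(d["K"],d["T"])
print(wray((266,181.5),.052,K), wray((266,181.5),.050,K))
for uv in((272,230),(329,230)):print(wray(uv,.012,K))
E
```

```text
[0.39725033 0.19483824 0.052     ] [0.39776389 0.19452304 0.05      ]
[0.46028796 0.16360778 0.012     ]
[0.49490695 0.21885841 0.012     ]
```

Request:
servo_tool(
  deltas=[
    [[0, 0, -0.2, 0], [0, 0, -0.4, 0], [0, 0, -0.6, 0], [0, 0, -0.8, 0], [0, 0, -0.8, 0]],
  ],
)

```text
time: 7.85
eef_pos: [0.4002, 0.1929, 0.101]
tcp_rot: [-0.342, 0.619, 0.342, 0.618]
contact_force: [-0.5, -0.5, 0.5]
opening: 0.999
```

Request:
servo_tool(
  deltas=[
    [[-0.02, 0.01, -0.2, 0], [-0.02, 0.01, -0.4, 0], [-0.02, 0.01, -0.6, 0], [-0.02, 0.01, -0.78, 0], [-0.02, 0.01, -0.78, 0]],
  ],
)

```text
time: 8.35
eef_pos: [0.3987, 0.194, 0.0235]
tcp_rot: [-0.342, 0.619, 0.342, 0.618]
contact_force: [0.5, -0.1, 0.8]
opening: 0.999
```

Request:
servo_tool(
  deltas=[
    [[0, 0, 0, 0], [0, 0, 0, 0], [0, 0, 0, 0], [0, 0, 0, 0], [0, 0, 0, 0]],
  ],
  claw=-1,
  force=30,
)

```text
time: 8.85
eef_pos: [0.3997, 0.1943, 0.0248]
tcp_rot: [-0.342, 0.618, 0.342, 0.62]
contact_force: [-1.7, -0.1, 6.6]
opening: 0.433
```

Request:
servo_tool(
  deltas=[
    [[0, 0, 0, 0], [0, 0, 0, 0], [0, 0, 0, 0], [0, 0, 0, 0], [0, 0, 0, 0]],
  ],
)

```text
time: 9.35
eef_pos: [0.3997, 0.1943, 0.0248]
tcp_rot: [-0.342, 0.618, 0.342, 0.62]
contact_force: [-1.3, -0.2, 6.4]
opening: 0.435
```

Grasped: the opening is 0.435, or 37 mm. I'll lift and take a settled look at the vise.

Request:
servo_tool(
  deltas=[
    [[0, 0, 0.2, 0], [0, 0, 0.4, 0], [0, 0, 0.6, 0], [0, 0, 0.8, 0], [0, 0, 1, 0]],
  ],
)

```text
time: 9.85
eef_pos: [0.3981, 0.1939, 0.124]
tcp_rot: [-0.342, 0.619, 0.342, 0.619]
contact_force: [-0.3, -0.2, -0.9]
opening: 0.433
```

Request:
servo_tool(
  deltas=[
    [[0.16, -0.08, 0.2, 0], [0.32, -0.16, 0.4, 0], [0.48, -0.24, 0.6, 0], [0.64, -0.32, 0.8, 0], [0.8, -0.4, 1, 0]],
  ],
)

```text
time: 10.35
eef_pos: [0.4787, 0.1536, 0.2239]
tcp_rot: [-0.342, 0.619, 0.342, 0.619]
contact_force: [0.1, -0.1, -2.3]
opening: 0.432
```

Request:
servo_tool(
  deltas=[
    [[0.1, -0.06, 0.1, 0], [0.1, -0.06, 0.3, 0], [0.1, -0.06, 0.3, 0], [0.1, -0.06, 0.3, 0], [0.1, -0.06, 0.3, 0]],
  ],
)

```text
time: 10.85
eef_pos: [0.4874, 0.1481, 0.2516]
tcp_rot: [-0.342, 0.62, 0.343, 0.618]
contact_force: [0.4, 0.6, -1.5]
opening: 0.432
```

```bash
python3 - <<'E'
from h import *
s=get_state();print(s["eef_pos"],s["dq"].round(3),s["qpos"].round(2))
K=wcam(); a=read_camera("wrist"); 
cv2.imwrite("pics/w3.png",a); np.savez("w3.npz",K=K[0],T=K[1])
yaw=-.56; n=np.array([.516,.166]); u=np.array([np.cos(yaw),np.sin(yaw)]); v=np.array([-u[1],u[0]])
P=lambda x,y,z: wproj(np.r_[n+u*(x+.055)+v*y,z],K)
sc=4
cs=[P(x,y,.012) for x,y in((-.1,-.035),(.08,-.035),(.08,.035),(-.1,.035))]
print(np.round(cs))
kn=[P(.05+.018*np.cos(t),.018*np.sin(t),.076) for t in np.linspace(0,6.28,40)]
vb=[P(-.055,0,.012)]
x0,y0=[int(q) for q in np.min(cs+kn,axis=0)-15]; x1,y1=[int(q) for q in np.max(cs+kn,axis=0)+15]
x0=max(x0,0);y0=max(y0,0)
c=cv2.resize(a[y0:y1,x0:x1],None,fx=sc,fy=sc,interpolation=2); d=c.copy()
f=lambda L:((np.array(L)-[x0,y0]+.5)*sc-.5).round().astype(np.int32).reshape(-1,1,2)
cv2.polylines(d,[f(cs)],True,(0,0,255),1);cv2.polylines(d,[f(kn)],True,(0,255,0),1)
print(x0,y0,x1,y1)
o=np.hstack([c,d])[:600,:800];print(np.hstack([c,d]).shape);cv2.imwrite("pics/w3o.png",o)
E
```

```text
[0.48744596 0.14808722 0.25160985] [-0.001  0.003  0.001 -0.002  0.002  0.   ] [ 0.1  -0.1   1.95  0.    1.29 -0.91]
[[261. 134.]
 [261. 258.]
 [309. 258.]
 [316. 134.]]
245 119 330 292
(692, 680, 3)
```

View pics/w3o.png

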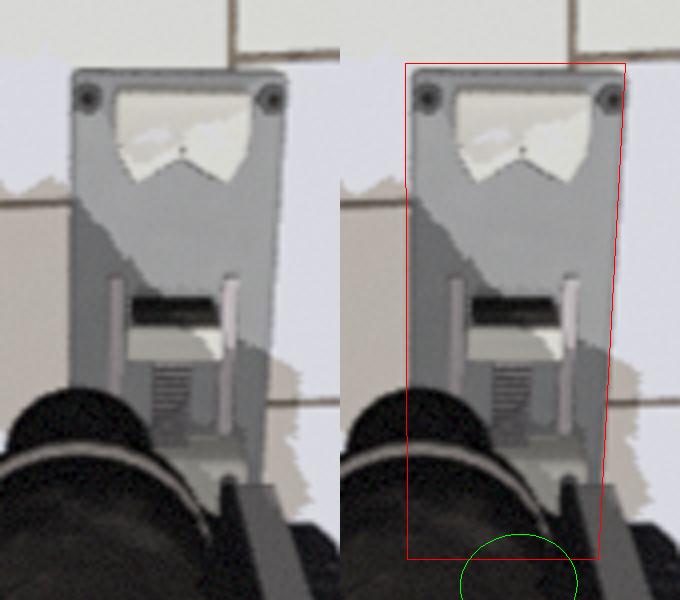

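```bash
python3 - <<'E'
from h import *
d=np.load("w3.npz");K=(d["K"],d["T"])
f=lambda p:((p[0]+.5)/4-.5+245,(p[1]+.5)/4-.5+119)
W={}
for n,p,z in(("A",(72,76),.012),("B",(287,76),.012),("A0",(72,69),0.),("L",(72,350),.012),("R",(268,400),.012),("apex",(181,160),.03),("vl",(115,92),.03),("vr",(253,92),.03),("jawL",(128,328),.03),("jawR",(222,328),.03),("jl",(130,300),.03)):
  W[n]=wray(f(p),z,K); print(n,W[n].round(4))
print([np.arctan2(*(W[b]-W[a])[[1,0]]) for a,b in("AL","BR")], np.linalg.norm(W["A"]-W["B"]),np.arctan2(*(W["vr"]-W["vl"])[[1,0]])-np.pi/2)
yaw=-.56;u=np.array([np.cos(yaw),np.sin(yaw),0])
print("nest",(W["A"]+W["B"])/2+.045*u, W["apex"]+.0219*u,(W["vl"]+W["vr"])/2)
from scipy.spatial.transform import Rotation as Ro
s=get_state();z=Ro.from_quat(s["tcp_rot"]).as_matrix()[:,2];print(np.arctan2(z[1],z[0]))
E
```

```text
A [0.4639 0.1601 0.012 ]
B [0.5003 0.218  0.012 ]
A0 [0.4634 0.1603 0.    ]
L [0.5431 0.1101 0.012 ]
R [0.5953 0.158  0.012 ]
apex [0.5016 0.1765 0.03  ]
vl [0.4727 0.1701 0.03  ]
vr [0.4951 0.2057 0.03  ]
jawL [0.5403 0.1336 0.03  ]
jawR [0.5566 0.1595 0.03  ]
jl [0.5324 0.1391 0.03  ]
[np.float64(-0.5626004596285098), np.float64(-0.5632404537839939)] 0.06842301105962739 -0.5607966477028574
nest [0.52019418 0.16517355 0.012     ] [0.52010989 0.16481951 0.03      ] [0.48387374 0.18794451 0.03      ]
1.0106142560375866
```

```bash
python3 - <<'E'
from h import *
d=np.load("w3.npz");Kc,T=d["K"],d["T"]; a=cv2.imread("pics/w3.png")
Tt=np.array(calibration("wrist")["T_tool_cam"]); inv=np.linalg.inv(Tt)
def tp(p): q=Kc@(inv[:3,:3]@np.array(p)+inv[:3,3]); return q[:2]/q[2]
x0,y0,x1,y1=195,185,335,345; sc=4
c=cv2.convertScaleAbs(cv2.resize(a[y0:y1,x0:x1],None,fx=sc,fy=sc,interpolation=2),alpha=2.2,beta=20)
f=lambda L:((np.array(L)-[x0,y0]+.5)*sc-.5).round().astype(np.int32).reshape(-1,1,2)
for h,col in((.027,(0,255,0)),(-.025,(0,0,255))):
  cv2.polylines(c,[f([tp([-h,.019*np.cos(t),.019*np.sin(t)]) for t in np.linspace(0,6.3,60)])],False,col,1)
cv2.imwrite("pics/w3e.png",c[:600]);print(c.shape)
E
```

```text
(640, 560, 3)
```

View pics/w3e.png

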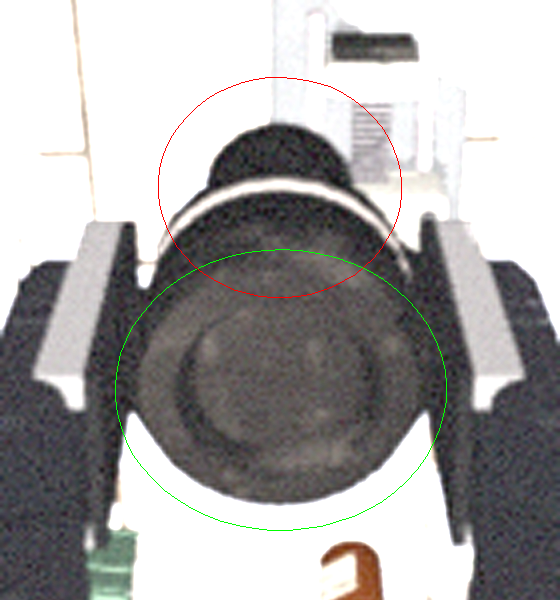

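The eyepiece sits about 1 mm off the TCP towards the robot. Two estimates of the nest agree within 0.5 mm on (0.520, 0.165). I'm moving over it with the 3 mm offset.

Request:
servo_tool(
  deltas=[
    [[0.1, 0.05, 0, 0], [0.2, 0.1, 0, 0], [0.35, 0.15, -0.2, 0], [0.35, 0.15, -0.5, 0], [0.35, 0.15, -0.8, 0]],
  ],
)

```text
time: 11.4
eef_pos: [0.5249, 0.1636, 0.1726]
tcp_rot: [-0.342, 0.618, 0.342, 0.619]
contact_force: [-0.1, -0.3, -1.0]
opening: 0.433
```

Request:
servo_tool(
  deltas=[
    [[0, 0, -0.25, 0], [0, 0, -0.5, 0], [0, 0, -0.7, 0], [0, 0, -0.8, 0], [0, 0, -0.8, 0]],
  ],
)

```text
time: 11.9
eef_pos: [0.5227, 0.1631, 0.0914]
tcp_rot: [-0.342, 0.62, 0.343, 0.618]
contact_force: [-0.1, -0.5, -0.1]
opening: 0.431
```

```bash
python3 - <<'E'
from h import *
s=get_state();print(s["eef_pos"],s["contact_force"])
K=wcam(); a=read_camera("wrist"); cv2.imwrite("pics/w4.png",a[100:384,100:430]); np.savez("w4.npz",K=K[0],T=K[1])
c=cv2.resize(a[100:384,100:430],None,fx=2.1,fy=2.1,interpolation=2); cv2.imwrite("pics/w4.png",cv2.convertScaleAbs(c,alpha=1.6,beta=10))
E
```

```text
[0.52274154 0.16312194 0.09138471] [-0.09864067 -0.50670389 -0.11144512]
```

View pics/w4.png

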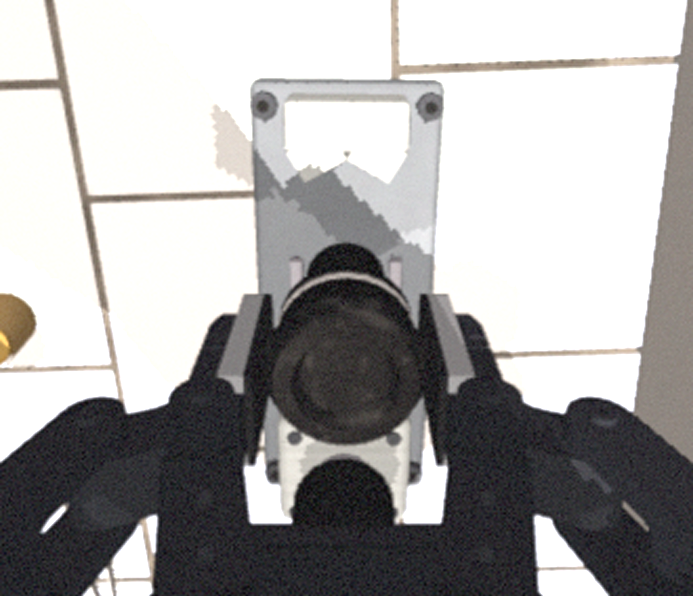

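The eyepiece (col 345) is in line with the V apex at (347,153) and the knob at (344,490). I'll check the apex from this nearer view.

```bash
python3 - <<'E'
from h import *
d=np.load("w4.npz");K=(d["K"],d["T"]);yaw=-.561;u=np.array([np.cos(yaw),np.sin(yaw),0])
f=lambda p:((p[0]+.5)/2.1-.5+100,(p[1]+.5)/2.1-.5+100)
ap=wray(f((347,155)),.03,K)+.0219*u; A,B=[wray(f(p),.012,K) for p in((253,83),(442,83))]
print(ap,(A+B)/2+.045*u,np.linalg.norm(A-B))
t=K[1][:3,3]
print([np.dot(get_state()["eef_pos"]-q,u) for q in(ap,(A+B)/2+.045*u)])
E
```

```text
[0.51771751 0.16658254 0.03      ] [0.51925813 0.16581819 0.012     ] 0.06676137816643742
[np.float64(0.00685886933523949), np.float64(0.005147728295024609)]
```

Request:
servo_tool(
  deltas=[
    [[0, 0, -0.15, 0], [-0.01, 0, -0.3, 0], [-0.01, 0, -0.42, 0], [-0.01, 0, -0.48, 0], [-0.01, 0, -0.5, 0]],
  ],
)

```text
time: 12.45
eef_pos: [0.5216, 0.1629, 0.0419]
tcp_rot: [-0.342, 0.62, 0.342, 0.618]
contact_force: [-0.6, 0.0, -0.9]
opening: 0.429
```

Request:
servo_tool(
  deltas=[
    [[0, 0, -0.02, 0], [0, 0, -0.04, 0], [0, 0, -0.05, 0], [0, 0, -0.06, 0], [0, 0, -0.06, 0]],
  ],
)

```text
time: 12.95
eef_pos: [0.5226, 0.163, 0.0374]
tcp_rot: [-0.342, 0.619, 0.342, 0.619]
contact_force: [0.4, -0.1, -1.1]
opening: 0.431
```

Request:
servo_tool(
  deltas=[
    [[0, 0, -0.005, 0], [0, 0, -0.01, 0], [0, 0, -0.01, 0], [0, 0, -0.01, 0], [0, 0, -0.01, 0]],
  ],
)

```text
time: 13.45
eef_pos: [0.5227, 0.163, 0.0369]
tcp_rot: [-0.342, 0.619, 0.342, 0.619]
contact_force: [-1.5, -1.3, 4.3]
opening: 0.433
```

Contact at the expected height. Releasing.

Request:
servo_tool(
  deltas=[
    [[0, 0, 0, 0], [0, 0, 0, 0], [0, 0, 0, 0], [0, 0, 0, 0], [0, 0, 0, 0]],
  ],
  claw=0.6,
)

```text
time: 13.95
eef_pos: [0.5224, 0.163, 0.0361]
tcp_rot: [-0.342, 0.619, 0.342, 0.619]
contact_force: [-0.3, -0.0, 0.4]
opening: 0.798
```

Request:
servo_tool(
  deltas=[
    [[0, 0, 0.2, 0], [0, 0, 0.4, 0], [0, 0, 0.6, 0], [0, 0, 0.8, 0], [0, 0, 1, 0]],
  ],
)

```text
time: 14.45
eef_pos: [0.5224, 0.163, 0.137]
tcp_rot: [-0.342, 0.619, 0.342, 0.619]
contact_force: [0.2, 0.1, 0.1]
opening: 0.796
```

Request:
servo_tool(
  deltas=[
    [[0, 0, 0.2, 0], [0, 0, 0.2, 0], [0, 0, 0.2, 0], [0, 0, 0.2, 0], [0, 0, 0.2, 0]],
  ],
)

```text
time: 14.95
eef_pos: [0.5216, 0.1629, 0.1546]
tcp_rot: [-0.342, 0.62, 0.343, 0.618]
contact_force: [0.3, 0.3, -0.1]
opening: 0.797
```

```bash
python3 - <<'E'
from h import *
s=get_state();print(s["eef_pos"],s["contact_force"])
K=wcam(); a=read_camera("wrist"); np.savez("w5.npz",K=K[0],T=K[1])
for q in("eyepiece_center","knob_top"):
    for r in recognise("wrist",q)[:3]: print(q,np.round(r["at"],3),round(r["p"],2),np.round(wproj(r["at"],K)))
c=cv2.resize(a[60:384,130:400],None,fx=1.85,fy=1.85,interpolation=2); cv2.imwrite("pics/w5.png",cv2.convertScaleAbs(c,alpha=1.6,beta=10))
E
```

```text
[0.52156888 0.16286831 0.15464556] [ 0.29061172  0.32417701 -0.12412708]
eyepiece_center [0.52  0.166 0.061] 0.85 [267. 192.]
knob_top [0.564 0.135 0.016] 0.89 [264. 227.]
knob_top [0.522 0.168 0.06 ] 0.23 [270. 192.]
```

View pics/w5.png

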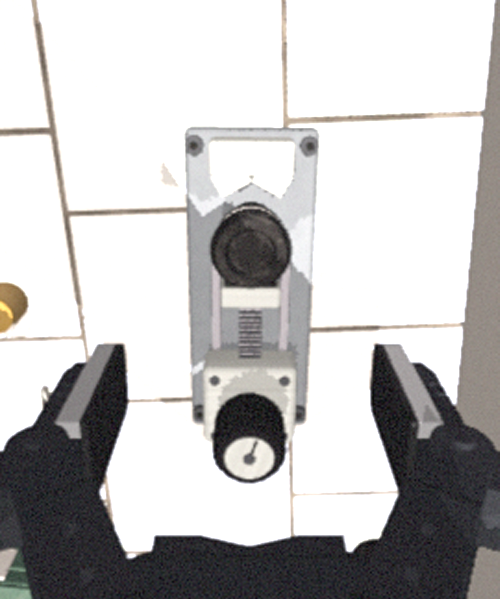

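The eyepiece stands in the vise at (250,247), between the V-block (apex 252,182) and the jaw (bar at 250,297). The knob top is at (250,458).

```bash
python3 - <<'E'
from h import *
d=np.load("w5.npz");K=(d["K"],d["T"]);yaw=-.561;u=np.array([np.cos(yaw),np.sin(yaw),0])
f=lambda p:((p[0]+.5)/1.85-.5+130,(p[1]+.5)/1.85-.5+60)
print("knob",wray(f((250,458)),.076,K)); e=wray(f((250,249)),.064,K);ap=wray(f((252,182)),.03,K);print("eye",e,"nest",ap+.0219*u,ap+.0219*u+.105*u)
A,B=[wray(f(p),.012,K) for p in((187,130),(318,130))];print((A+B)/2+.045*u,(A+B)/2+.150*u)
print(np.dot(e-ap-.0219*u,u))
E
```

```text
knob [0.60799851 0.10895812 0.076     ]
eye [0.51997183 0.1642279  0.064     ] nest [0.51955289 0.16569858 0.03      ] [0.60845886 0.1098351  0.03      ]
[0.51979693 0.16590031 0.012     ] [0.6087029  0.11003682 0.012     ]
0.0011371788472430645
```

Request:
servo_tool(
  deltas=[
    [[0.15, -0.1, 0, 0.09], [0.3, -0.2, 0, 0.18], [0.5, -0.3, 0, 0.27], [0.7, -0.42, 0, 0.36], [0.84, -0.53, 0, 0.45]],
  ],
  claw=1,
)

```text
time: 15.6
eef_pos: [0.6075, 0.1094, 0.1559]
tcp_rot: [-0.536, 0.461, 0.537, 0.461]
contact_force: [-0.1, -0.4, -0.1]
opening: 1.002
```

Request:
servo_tool(
  deltas=[
    [[0, 0, 0, 0.09], [0, 0, 0, 0.18], [0, 0, 0, 0.27], [0, 0, 0, 0.36], [0, 0, 0, 0.45]],
  ],
)

```text
time: 16.1
eef_pos: [0.6063, 0.11, 0.1558]
tcp_rot: [-0.663, 0.247, 0.663, 0.246]
contact_force: [0.7, -0.4, 0.1]
opening: 1.001
```

Request:
servo_tool(
  deltas=[
    [[0, 0, 0, 0], [0, 0, 0, 0], [0, 0, 0, 0], [0, 0, 0, 0], [0, 0, 0, 0]],
  ],
)

```text
time: 16.6
eef_pos: [0.6065, 0.11, 0.1563]
tcp_rot: [0.662, -0.249, -0.662, -0.249]
contact_force: [-0.4, -0.3, -0.5]
opening: 1.003
```

```bash
python3 - <<'E'
from h import *
print(get_state()["eef_pos"],get_state()["qpos"].round(2))
K=wcam(); a=read_camera("wrist"); p=wproj([.6084,.1096,.076],K);print(p)
x,y=p.astype(int); c=a[y-50:y+50,x-50:x+50]; cv2.imwrite("pics/w6.png",cv2.resize(c,None,fx=4,fy=4,interpolation=2))
g=cv2.medianBlur(cv2.cvtColor(c,6),3)
h=cv2.HoughCircles(g,cv2.HOUGH_GRADIENT,1,20,param1=80,param2=15,minRadius=10,maxRadius=45)
for q in h[0][:6]: print(q, wray((q[0]+x-50,q[1]+y-50),.076,K).round(4), q[2]*np.linalg.norm(K[1][:3,3]-[.6084,.1096,.076])/K[0][0,0])
E
```

```text
[0.60648834 0.11002011 0.15632676] [ 0.02  0.23  1.79  0.    1.12 -2.41]
[261.83338201 201.85069067]
[52.5 41.5 22.1] [0.6022 0.1045 0.076 ] 0.01766467551966437
[56.5 17.5 34.3] [0.587  0.0919 0.076 ] 0.02741621476873095
[84.5 20.5 17.2] [0.5723 0.1079 0.076 ] 0.01374807362763942
[86.5 43.5 12.7] [0.583  0.1235 0.076 ] 0.010151193296746384
[35.5 29.5 13.6] [0.6056 0.0884 0.076 ] 0.01087056966783625
```

View pics/w6.png

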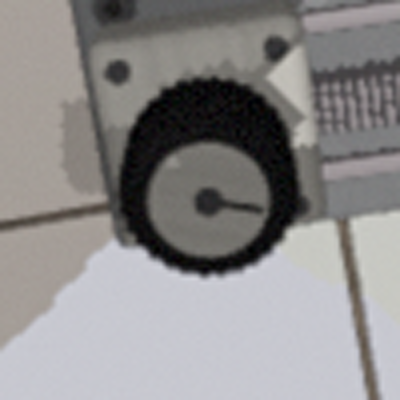

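The dial centre is within 0.6 mm of the prediction (crop 208,201), so the knob axis is (0.6084, 0.1096). Descending on it.

Request:
servo_tool(
  deltas=[
    [[0.02, -0.005, -0.2, 0], [0.02, -0.005, -0.4, 0], [0.02, -0.005, -0.6, 0], [0.02, -0.005, -0.8, 0], [0.02, -0.005, -1, 0]],
  ],
)

```text
time: 17.15
eef_pos: [0.6086, 0.1095, 0.0557]
tcp_rot: [0.662, -0.248, -0.662, -0.249]
contact_force: [-0.4, -1.6, 0.7]
opening: 1.0
```

Request:
servo_tool(
  deltas=[
    [[0, 0, -0.1, 0], [0, 0, -0.1, 0], [0, 0, -0.1, 0], [0, 0, -0.1, 0], [0, 0, -0.1, 0]],
  ],
)

```text
time: 17.65
eef_pos: [0.6094, 0.1095, 0.0477]
tcp_rot: [0.663, -0.248, -0.661, -0.249]
contact_force: [-0.1, 0.4, 0.5]
opening: 0.998
```

Request:
servo_tool(
  deltas=[
    [[0, 0, 0, 0], [0, 0, 0, 0], [0, 0, 0, 0], [0, 0, 0, 0], [0, 0, 0, 0]],
  ],
  claw=-1,
  force=30,
)

```text
time: 18.15
eef_pos: [0.6082, 0.1098, 0.0466]
tcp_rot: [-0.662, 0.248, 0.662, 0.248]
contact_force: [-2.4, 1.4, 2.7]
opening: 0.415
```

Request:
servo_tool(
  deltas=[
    [[0, 0, 0, 0], [0, 0, 0, 0], [0, 0, 0, 0], [0, 0, 0, 0], [0, 0, 0, 0]],
  ],
)

```text
time: 18.65
eef_pos: [0.6082, 0.1098, 0.0466]
tcp_rot: [-0.662, 0.248, 0.662, 0.248]
contact_force: [-3.8, 1.5, 4.4]
opening: 0.405
```

```bash
cat > st.py <<'E'
from h import *
from scipy.spatial.transform import Rotation as Ro
s=get_state();z=Ro.from_quat(s["tcp_rot"]).as_matrix()[:,2]
print("th",np.arctan2(z[1],z[0]).round(3),"tau",s["wrist_torque"].round(3),"F",s["contact_force"].round(1),"j6",s["qpos"][5].round(2),s["joint_efforts"][5].round(3),s["eef_pos"].round(4),s["time"])
E
python3 st.py
```

```text
th 2.424 tau [ 0.282  0.592 -0.004] F [-3.8  1.5  4.4] j6 -2.41 -0.018 [0.6082 0.1098 0.0466] 18.65
```

Request:
servo_tool(
  deltas=[
    [[0, 0, 0, -0.05], [0, 0, 0, -0.12], [0, 0, 0, -0.2], [0, 0, 0, -0.27], [0, 0, 0, -0.3]],
  ],
)

```text
time: 19.15
eef_pos: [0.6085, 0.1094, 0.0466]
tcp_rot: [0.586, -0.397, -0.585, -0.396]
contact_force: [-2.6, 1.0, 4.5]
opening: 0.411
```

```bash
python3 st.py
```

```text
th 1.951 tau [0.12  0.516 0.159] F [-2.6  1.   4.5] j6 -1.94 0.07 [0.6085 0.1094 0.0466] 19.15
```

Request:
servo_tool(
  deltas=[
    [[0, 0, 0, -0.06], [0, 0, 0, -0.12], [0, 0, 0, -0.18], [0, 0, 0, -0.24], [0, 0, 0, -0.3]],
  ],
)

```text
time: 19.65
eef_pos: [0.6086, 0.1089, 0.0466]
tcp_rot: [-0.477, 0.523, 0.476, 0.522]
contact_force: [-2.6, -1.4, 5.2]
opening: 0.412
```

```bash
python3 st.py
```

```text
th 1.479 tau [-0.153  0.556  0.166] F [-2.6 -1.4  5.2] j6 -1.46 -0.335 [0.6086 0.1089 0.0466] 19.65
```

Request:
servo_tool(
  deltas=[
    [[0, 0, 0, -0.02], [0, 0, 0, -0.04], [0, 0, 0, -0.06], [0, 0, 0, -0.08], [0, 0, 0, -0.1]],
  ],
)

```text
time: 20.15
eef_pos: [0.6085, 0.1087, 0.0466]
tcp_rot: [-0.435, 0.558, 0.434, 0.557]
contact_force: [-3.2, -1.1, 5.1]
opening: 0.413
```

```bash
python3 st.py
```

```text
th 1.325 tau [-0.267  0.575  0.204] F [-3.2 -1.1  5.1] j6 -1.31 -0.003 [0.6085 0.1087 0.0466] 20.15
```

Request:
servo_tool(
  deltas=[
    [[0, 0, 0, -0.02], [0, 0, 0, -0.04], [0, 0, 0, -0.06], [0, 0, 0, -0.08], [0, 0, 0, -0.1]],
  ],
)

```text
time: 20.65
eef_pos: [0.6085, 0.1086, 0.0466]
tcp_rot: [-0.39, 0.591, 0.389, 0.589]
contact_force: [-3.7, -2.2, 5.0]
opening: 0.415
```

```bash
python3 st.py
```

```text
th 1.168 tau [-0.296  0.566  0.118] F [-3.7 -2.2  5. ] j6 -1.15 0.006 [0.6085 0.1086 0.0466] 20.65
```

The torque reading is noisy, so I'll average readings while holding, letting camera calls advance the clock.

```bash
cat > st.py <<'E'
from h import *
from scipy.spatial.transform import Rotation as Ro
L=[]
for i in range(6):
    s=get_state(); L.append(s["wrist_torque"][2]); read_camera("wrist")
z=Ro.from_quat(s["tcp_rot"]).as_matrix()[:,2]
print("th",np.arctan2(z[1],z[0]).round(3),"tauz",np.mean(L).round(3),np.round(L,2),"F",s["contact_force"].round(1),"j6",s["qpos"][5].round(2),s["time"])
E
python3 st.py
```

```text
th 1.168 tauz -0.006 [ 0.12  0.03 -0.03 -0.06 -0.06 -0.04] F [-3.9 -1.1  4.5] j6 -1.15 20.9
```

Request:
servo_tool(
  deltas=[
    [[0, 0, 0, -0.02], [0, 0, 0, -0.04], [0, 0, 0, -0.06], [0, 0, 0, -0.08], [0, 0, 0, -0.1]],
  ],
)

```text
time: 21.45
eef_pos: [0.6084, 0.1084, 0.0466]
tcp_rot: [-0.343, 0.619, 0.342, 0.618]
contact_force: [-3.1, -1.8, 5.6]
opening: 0.409
```

```bash
python3 st.py
```

```text
th 1.011 tauz 0.002 [ 0.18  0.02 -0.05 -0.03 -0.07 -0.04] F [-4.1 -0.6  4.4] j6 -1.0 21.7
```

Request:
servo_tool(
  deltas=[
    [[0, 0, 0, -0.02], [0, 0, 0, -0.04], [0, 0, 0, -0.06], [0, 0, 0, -0.08], [0, 0, 0, -0.1]],
  ],
)

```text
time: 22.25
eef_pos: [0.6083, 0.1083, 0.0466]
tcp_rot: [-0.293, 0.644, 0.292, 0.643]
contact_force: [-3.4, -1.2, 5.1]
opening: 0.412
```

```bash
sed -i 's/range(6)/range(2)/' st.py; python3 st.py
```

```text
th 0.852 tauz 0.121 [0.16 0.08] F [-3.9 -2.   5.4] j6 -0.84 22.3
```

Request:
servo_tool(
  deltas=[
    [[0, 0, 0, -0.02], [0, 0, 0, -0.04], [0, 0, 0, -0.06], [0, 0, 0, -0.08], [0, 0, 0, -0.1]],
  ],
)

```text
time: 22.85
eef_pos: [0.6082, 0.1082, 0.0466]
tcp_rot: [-0.242, 0.666, 0.241, 0.664]
contact_force: [-4.1, -2.7, 5.1]
opening: 0.411
```

```bash
python3 st.py
```

```text
th 0.695 tauz 0.128 [0.19 0.06] F [-4.6 -2.4  6. ] j6 -0.68 22.9
```

Request:
servo_tool(
  deltas=[
    [[0, 0, 0, -0.02], [0, 0, 0, -0.04], [0, 0, 0, -0.06], [0, 0, 0, -0.08], [0, 0, 0, -0.1]],
  ],
)

```text
time: 23.45
eef_pos: [0.608, 0.1081, 0.0466]
tcp_rot: [-0.189, 0.683, 0.188, 0.681]
contact_force: [-4.6, -2.9, 5.9]
opening: 0.414
```

```bash
python3 st.py
```

```text
th 0.538 tauz 0.082 [0.13 0.03] F [-4.6 -3.2  5.6] j6 -0.52 23.5
```

Request:
servo_tool(
  deltas=[
    [[0, 0, 0, -0.02], [0, 0, 0, -0.04], [0, 0, 0, -0.06], [0, 0, 0, -0.08], [0, 0, 0, -0.1]],
  ],
)

```text
time: 24.05
eef_pos: [0.6079, 0.108, 0.0466]
tcp_rot: [-0.135, 0.695, 0.134, 0.693]
contact_force: [-5.8, -2.7, 6.8]
opening: 0.41
```

```bash
python3 st.py
```

```text
th 0.381 tauz 0.107 [0.15 0.07] F [-4.7 -2.8  7.1] j6 -0.37 24.1
```

Request:
servo_tool(
  deltas=[
    [[0, 0, 0, -0.02], [0, 0, 0, -0.04], [0, 0, 0, -0.06], [0, 0, 0, -0.08], [0, 0, 0, -0.1]],
  ],
)

```text
time: 24.65
eef_pos: [0.6077, 0.108, 0.0466]
tcp_rot: [-0.081, 0.704, 0.079, 0.701]
contact_force: [-4.3, -3.1, 7.3]
opening: 0.413
```

```bash
python3 st.py; python3 - <<'E'
from h import *
a=read_camera("wrist"); cv2.imwrite("pics/w7.png",cv2.convertScaleAbs(a,alpha=1.5,beta=10))
t=read_camera("top");s=read_camera("scene")
cv2.imwrite("pics/v7.png",np.vstack([np.hstack([cv2.convertScaleAbs(a,alpha=1.5,beta=10)])])) 
E
```

```text
th 0.225 tauz 0.236 [0.31 0.16] F [-5.6 -2.2  7.5] j6 -0.21 24.7
```

View pics/w7.png

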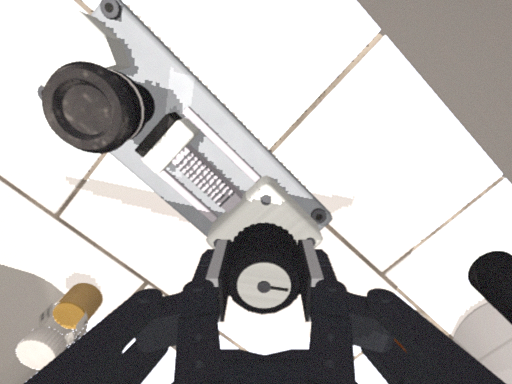

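The torque rose to 0.31, against about 0.16 before, and the jaw is now at the eyepiece (rubber at 165,135; eyepiece at 100,105). I'll take one more small step to make sure the clutch slips. Even in the worst case, that is only about 0.12 rad of slip.

Request:
servo_tool(
  deltas=[
    [[0, 0, 0, -0.02], [0, 0, 0, -0.04], [0, 0, 0, -0.06], [0, 0, 0, -0.08], [0, 0, 0, -0.1]],
  ],
)

```text
time: 25.4
eef_pos: [0.6076, 0.108, 0.0466]
tcp_rot: [-0.025, 0.708, 0.023, 0.705]
contact_force: [-6.3, -3.8, 6.4]
opening: 0.412
```

```bash
python3 st.py
```

```text
th 0.068 tauz 0.19 [0.26 0.12] F [-5.5 -3.4  7.6] j6 -0.05 25.45
```

Two readings (0.31, 0.26) lie at the 0.27 plateau, so the clutch is slipping. I stop here and let go.

Request:
servo_tool(
  deltas=[
    [[0, 0, 0, 0], [0, 0, 0, 0], [0, 0, 0, 0], [0, 0, 0, 0], [0, 0, 0, 0]],
  ],
  claw=1,
)

```text
time: 26.0
eef_pos: [0.6086, 0.1095, 0.0462]
tcp_rot: [-0.024, 0.707, 0.024, 0.707]
contact_force: [-0.2, 0.4, 0.7]
opening: 1.002
```

Request:
servo_tool(
  deltas=[
    [[0, 0, 0, 0], [0, 0, 0, 0], [0, 0, 0.1, 0], [0, 0, 0.2, 0], [0, 0, 0.4, 0]],
  ],
)

```text
time: 26.5
eef_pos: [0.6077, 0.1095, 0.0862]
tcp_rot: [-0.024, 0.707, 0.024, 0.706]
contact_force: [0.3, 0.1, -0.4]
opening: 0.998
```

Request:
servo_tool(
  deltas=[
    [[0, 0, 0.2, 0], [0, 0, 0.4, 0], [0, 0, 0.6, 0], [0, 0, 0.8, 0], [0, 0, 0.8, 0]],
  ],
)

```text
time: 27.0
eef_pos: [0.6111, 0.1096, 0.1715]
tcp_rot: [-0.024, 0.704, 0.024, 0.71]
contact_force: [1.5, 0.3, 0.5]
opening: 1.0
```

Request:
servo_tool(
  deltas=[
    [[0, 0, 0, 0.09], [0, 0, 0, 0.18], [0, 0, 0, 0.27], [0, 0, 0, 0.36], [0, 0, 0, 0.45]],
  ],
)

```text
time: 27.5
eef_pos: [0.6081, 0.1095, 0.1656]
tcp_rot: [-0.269, 0.654, 0.269, 0.654]
contact_force: [-0.5, 0.3, 0.2]
opening: 0.999
```

Request:
servo_tool(
  deltas=[
    [[-0.2, 0.1, 0, 0.09], [-0.4, 0.2, 0, 0.14], [-0.6, 0.3, 0, 0.14], [-0.6, 0.4, 0, 0.14], [-0.6, 0.4, 0, 0.14]],
  ],
)

```text
time: 28.0
eef_pos: [0.5485, 0.1505, 0.1662]
tcp_rot: [-0.338, 0.621, 0.338, 0.621]
contact_force: [0.5, -0.8, 0.2]
opening: 1.002
```

```bash
python3 - <<'E'
from h import *
s=get_state();print(s["eef_pos"],s["contact_force"],s["opening"])
K=wcam(); a=read_camera("wrist"); np.savez("w8.npz",K=K[0],T=K[1])
for r in recognise("wrist","eyepiece_center")[:2]: print(np.round(r["at"],3),round(r["p"],2))
c=cv2.resize(a[40:384,130:400],None,fx=1.74,fy=1.74,interpolation=2); cv2.imwrite("pics/w8.png",cv2.convertScaleAbs(c,alpha=1.6,beta=10))
E
```

```text
[0.54851125 0.15046093 0.16618385] [ 0.54170376 -0.75829758  0.15048496] 1.0024422030760036
[0.517 0.17  0.061] 0.71
```

View pics/w8.png

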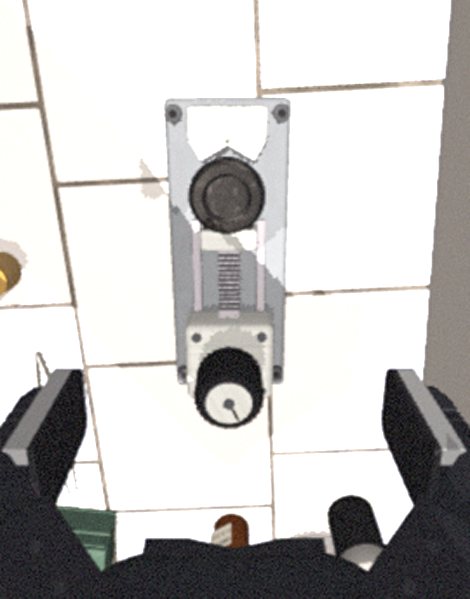

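The eyepiece sits upright in the V at (227,193), with the jaw (228,238) against it. The dial pointer turned about 135° clockwise, which matches the 2.36 rad commanded, so the grip did not slip. The gripper is clear of everything.

```bash
python3 -c "
from plant import *
print(sign_off())"
```

```text
the job is handed in; nothing more can be done
None
```

I stood the black eyepiece upright in the vise and let go of it. I then closed the jaw by turning the knob 2.36 rad clockwise in one grasp, released the knob and handed the job in at about 28 s.

- **Clutch:** the knob's drag stayed near 0.16 N m and then rose to 0.31 and 0.26 N m on the last two steps. That is around the 0.27 expected while the clutch slips. I stopped there, with at most about 0.12 rad of slip. The torque readings were noisy (about ±0.04) and only showed drag while the knob was moving. I could not measure the jaw force directly.
- **Last picture:** it shows the eyepiece upright in the V-block with the jaw against it. The dial pointer had turned about 135°, so the grip did not slip on the knob. The gripper was clear and open. The oil bottle, vial and case looked undisturbed in the last view, but I did not measure them.
- **Disagreements:**
  - The nest position differed by up to 3 mm between views, so I set the eyepiece down at a middle value.
  - I had estimated the jaw's starting gap as the narrowest possible, which would have been about 1.2 rad of turning. It took about 2.1 rad to reach the eyepiece.
  - The network's last position for the eyepiece, (0.517, 0.170), is about 5 mm from my nest estimate, and it is only good to about 4 mm.

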